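Zero the two-wheel ring counter by flicking its thumbwheels

ROBOT

A 7-joint arm with a two-finger parallel gripper is mounted at the origin on a cart in front of the work surface, level with it; the furniture and walls round the work are solid. World frame = base frame: x ahead of the robot, y to its left, z up, the work surface at z = 0. Lengths are in m, angles in rad, forces in N, time in s.
With the tool pointing down it reaches from about 0.35 to 0.9 m from the base axis. Payload 8.1 kg.
Tool frame: the origin (TCP) lies at the very end of the fingers, on their centre line; the grasp point (between the pads) lies 19 mm behind it; z points along the fingers, y is the direction in which the jaws open and shut (so a half turn about z gives the same grasp; the last joint's range is limited). The gripper opens to 92 mm and grips with 3 to 60 N. Pads are 19 mm wide; open, the fingers measure 130 mm over their backs; the gripper's body (75 mm by 190 mm) begins 47 mm behind the grasp point.
Start: joints at [1.146, 0.434, 0.025, 1.573, -0.012, 1.134, -0.075], TCP at [0.198, -0.593, 0.227] pointing down, gripper open.
Joint ranges: [-2.62, 2.62], [-0.44, 2.09], [-1.27, 1.32], [0.08, 2.57], [-1.32, 4.46], [0.12, 2], [-2.74, 2.74]. Speed limits (rad/s): [2.22, 2.22, 3.01, 3.01, 3.14, 3.14, 3.14].

INTERFACE

Orientations are given as a rotation vector (axis times angle).
In Python, from cell import observe, get_image, sign_off gives the robot as it stands.
- The arm moves only by the tool arm_command, never from a script. Its argument "deltas" is a list of rows, each an object with "xyz": the shift along the tool's x, y, z in cm, a list of three; "turn": the turn about the tool's z in degrees; "jaw": the closure in counts, from 0 (fully open) to 255 (shut). A call has 1 to 5 rows; each row is the pose to reach, as a shift and turn from the pose measured when the call began, along the tool's axes at that moment; what a row does not reach only later rows make up. A row lasts 1/12 s, in which the tool goes at most 41.7 mm and 7.16 degrees, less where a joint would pass 70% of its speed; a pose out of reach is approached as far as the arm can. A call with a gripper value outside its range is refused whole. The fingers move at their own pace and stop on an object; "force" is the grip in N (left out, the last holds). Time passes only in rows, so rows that repeat a pose let the fingers close. It gives the time, the measured TCP pose, the force and the opening at its end, in the units of the state.
- observe(): the state, without advancing time (a new reading comes with each control period).
- get_image(name): name is "scene" or "top" or "wrist"; returns a dict with "frame" (400x640x3 uint8, red, green, blue), "depth" (400x640 float32, m along the optical axis (not along the pixel's ray), 0 where there is no reading), "camera_matrix" (3x3 intrinsics, pixels), "cam_to_world" (4x4, takes a point from camera to world coordinates). Camera axes: x right, y up, looking along -z (the intrinsics and any distortion apply to the point x, -y, -z); pixel columns grow to the right and rows downward; lengths in m; the calibration is good to about 2 mm. The wrist camera is an equidistant fisheye: a pixel r from the principal point sees the ray r / f radians off the axis. A picture is of the moment at which its call begins.
- sign_off(): hands the job in, once; it reports no verdict.
The state is a dict: "clock": time; "joints": joint angles; "dq": joint speeds; "joint_efforts": joint torques, N m; "position": TCP position; "ee_rot": TCP orientation; "force": force on the tool from outside, world axes, zero at the start; "ft_torque": the same for the moment, N m; "width": opening from 0.0 (shut) to 1.0 (fully open).
Only numpy, scipy, OpenCV 4.12 (cv2) and the standard library are available. Lean on these libraries where they do the work, as an engineer would, in place of code of your own. Each camera call takes 0.05 s, during which the arm holds its last target.

TASK

Zero the ring counter for the next tray: with a fingertip, flick each of its two thumbwheels forward (the top moving away from you) click by click, until the wheel's one extra-wide tab rests between the two small pointers at the back of that wheel. Do not run a wheel past its zero or turn it back the long way round, and do not grip, force, lift or shove anything: the counter and the loose things round it stay where they are. Finish with the hand clear.

Things in the scene. Friction and masses are not known exactly. Their poses are not given: they have to be found in the camera images.
- counter: the counter: grey base plate 110 (x) by 160 (y) mm, 8 mm high, 1.7 to 2.5 kg, loose on rubber feet; origin at the centre of its underside, z up, +x forward, away from the robot. Two black thumbwheels on one axle along y, 46 mm up, at y = +32 and -32 mm. Grey cheeks 8 mm thick at y = -60, 0, +60 mm reach 63 mm up; from each a thin pointer arm slants up and back to x = 27, 76 mm up
- left_wheel (a joint): turn of the left (y = +32 mm) wheel, rad: 0 = zeroed (wide tab at the pointers), growing as the wheel's top moves forward (counter +x). One click = 0.785. Starts one, two or three clicks short: about -0.79, -1.57 or -2.36. A spring click stop holds it at multiples of 0.785 and pulls it to the nearest when let go (rarely it hangs midway at the start); a tab takes about 3 to 5 N to move
- right_wheel (a joint): turn of the right (y = -32 mm) wheel, rad: 0 = zeroed (wide tab at the pointers), growing as the wheel's top moves forward (counter +x). One click = 0.785. Starts one, two or three clicks short: about -0.79, -1.57 or -2.36. A spring click stop holds it at multiples of 0.785 and pulls it to the nearest when let go (rarely it hangs midway at the start); a tab takes about 3 to 5 N to move
- left_wheel_hub (a point): centre of the left wheel on its axle, counter frame (0, 32, 46) mm; fixed to the counter. The wheel: disc of radius 20 mm, 14 mm wide, with eight radial tabs 45 degrees apart, 4.5 mm thick, 14 mm wide, tips 38 mm from the axle; at rest one stands straight up. One tab, the zero tab, ends in a crossbar 30 mm wide
- right_wheel_hub (a point): centre of the right wheel on its axle, counter frame (0, -32, 46) mm; fixed to the counter. The wheel: disc of radius 20 mm, 14 mm wide, with eight radial tabs 45 degrees apart, 4.5 mm thick, 14 mm wide, tips 38 mm from the axle; at rest one stands straight up. One tab, the zero tab, ends in a crossbar 30 mm wide
- left_wheel_tab (a point): fixed point, counter frame (-27, 32, 73) mm: tip of the left wheel's tab that leans 45 degrees towards the robot at rest. Pushed from its near side, forward and up round the axle until it stands upright (near face then at x = -2 mm, tip 84 mm up), 8 to 12 mm in from its tip, it makes one click; lift off straight up, as the next tab has come up behind the finger
- right_wheel_tab (a point): fixed point, counter frame (-27, -32, 73) mm: tip of the right wheel's tab that leans 45 degrees towards the robot at rest. Pushed from its near side, forward and up round the axle until it stands upright (near face then at x = -2 mm, tip 84 mm up), 8 to 12 mm in from its tip, it makes one click; lift off straight up, as the next tab has come up behind the finger
- left_wheel_pointer (a point): fixed point between the left wheel's two pointer cones, counter frame (27, 32, 73) mm: where the tip of the zero tab belongs, leaning 45 degrees back from the top
- right_wheel_pointer (a point): fixed point between the right wheel's two pointer cones, counter frame (27, -32, 73) mm: where the tip of the zero tab belongs, leaning 45 degrees back from the top
- cage_ring_desk: bystander: brass bearing ring, 31 mm across, 9 mm high, lying loose on the desk in front of the counter; origin at the centre of its underside
- gauge_block: bystander: small upright steel block, 9x35x20 mm, loose in front of the counter; origin at the centre of its underside
- spacer_ring: bystander: pale steel ring, 26 mm across, 8 mm high, loose to the left of the counter; origin at the centre of its underside
- marker: bystander: red and white marker pen, 112 mm long, 17 mm high, lying loose to the right of the counter; origin at the centre of its underside
- oil_pot: bystander: small tin, 51 mm across, 36 mm high, loose on the desk right of the work; origin at the centre of its underside

How it is judged:
At the end, for the whole second after the job is handed in: Both wheels rest with the wide tab at the pointers (each joint within 0.2 rad of 0, still); the counter stands flat within 25 mm of its first place, and the loose things within 20 mm of theirs (value of joint left_wheel between -0.2 and 0.2 rad and velocity of joint left_wheel between -0.3 and 0.3 rad/s and value of joint right_wheel between -0.2 and 0.2 rad and velocity of joint right_wheel between -0.3 and 0.3 rad/s and height (world z) of counter below 0.006 m and angle between counter's own z axis and vertical below 0.05 rad and distance of counter from where it was at the start of the episode below 0.025 m and distance of each of cage_ring_desk, gauge_block, spacer_ring, marker, oil_pot from where it was at the start of the episode below 0.02 m); the robot touches nothing.
It fails at once if a wheel is advanced past its zero position (value of joint any of left_wheel, right_wheel above 0.5 rad).
It fails at once if a wheel is wound backwards, the long way round (value of joint any of left_wheel, right_wheel below -3.4 rad).
It fails at once if the counter is lifted, tipped or pushed more than 25 mm from its place (height (world z) of counter above 0.012 m or angle between counter's own z axis and vertical above 0.15 rad or distance of counter from where it was at the start of the episode above 0.025 m).
It fails at once if the counter or a wheel is squeezed or forced (over 25 N from the fingers) (contact force between the fingers and counter above 25 N).
It fails at once if one of the loose things beside the counter is lifted or moved more than 20 mm (distance of any of cage_ring_desk, gauge_block, spacer_ring, marker, oil_pot from where it was at the start of the episode above 0.02 m).
It also fails if it takes over 64 s, if anything falls off the work surface, if the arm or the gripper's body presses on something with over 40 N, if the wrist force passes 120 N, or if a joint passes its speed limit or range.

## Working session

There is one attempt and no reset: what is moved stays moved. The work goes in short steps, Python scripts to look and compute and a tool call to move; the robot and the scene stay as the last step left them, time stands still between calls to the robot, and variables do not carry over. Pictures are saved under pics/ and viewed, and the job is handed in when it is done.

Besides the shell and the picture viewer there is one more tool, called after ">>>" as name(argument=value, ...) on one line, values as JSON. arm_command: Moves the arm, as the interface text tells. Its arguments: {"type":"object","properties":{"deltas":{"type":"array","items":{"type":"object","properties":{"xyz":{"type":"array","items":{"type":"number"}},"turn":{"type":"number"},"jaw":{"type":"number"}}}},"force":{"type":"number"}},"required":["deltas"]}

```bash
mkdir -p pics; ls; cat > h.py <<'E'
import numpy as np, cv2
from cell import observe, get_image
def snap(name, out=None):
    d=get_image(name)
    if out: cv2.imwrite('pics/'+out, cv2.cvtColor(d['frame'],cv2.COLOR_RGB2BGR))
    np.savez('last_'+name+'.npz', **{k:np.array(v) for k,v in d.items()})
    return d
def load(name): return np.load('last_'+name+'.npz')
def p2w(d,u,v,z=None):
    K=d['camera_matrix'];T=d['cam_to_world']
    r=np.array([(u-K[0,2])/K[0,0],-(v-K[1,2])/K[1,1],-1.0])
    if z is None:
        return T[:3,:3]@(r*d['depth'][int(v),int(u)])+T[:3,3]
    w=T[:3,:3]@r; return T[:3,3]+w*(z-T[2,3])/w[2]
def w2p(d,p):
    K=d['camera_matrix'];T=d['cam_to_world']
    c=T[:3,:3].T@(np.array(p)-T[:3,3]); 
    return K[0,0]*c[0]/-c[2]+K[0,2], K[1,1]*(-c[1])/-c[2]+K[1,2]
E
python3 - <<'E'
from h import *
print(observe())
for n in ['scene','top']:
    d=snap(n,n+'0.png'); print(n,d['camera_matrix'],d['cam_to_world'])
E
```

```text
pics
{'clock': 0.0, 'joints': array([ 1.14638727,  0.43523751,  0.02496642,  1.57410994, -0.01160514,
        1.13398874, -0.07513514]), 'dq': array([ 5.58890136e-04, -1.11759288e-03,  2.45719981e-04,  1.76123165e-03,
        8.52304366e-04, -5.00814678e-04,  6.41407412e-05]), 'joint_efforts': array([ 5.39953035e-04, -6.67842722e+01,  9.84982364e-01, -3.14456785e+01,
       -6.06981455e-02,  4.29401826e-02,  9.22934169e-05]), 'position': array([ 0.19746364, -0.59244112,  0.2259309 ]), 'ee_rot': array([-3.09950752e+00, -5.02912741e-01,  6.14216340e-04]), 'force': array([ 0.30257863, -1.28893088, -0.50612837]), 'ft_torque': array([-0.02100763,  0.00886209,  0.06845383]), 'width': 0.9970009796548948}
scene [[396.28344732   0.         320.62408063]
 [  0.         396.28344732 203.76147246]
 [  0.           0.           1.        ]] [[-0.68240296  0.56151003 -0.46800928  0.08808661]
 [-0.73084501 -0.51197435  0.45138436  0.17095665]
 [ 0.0138481   0.65006827  0.75974961  0.71230335]
 [ 0.          0.          0.          1.        ]]
top [[509.96390293   0.         319.80679045]
 [  0.         509.96390293 204.17415118]
 [  0.           0.           1.        ]] [[ 0.01939529  0.98275201 -0.18390842  0.31259872]
 [-0.99967745  0.01604536 -0.01968601 -0.22812141]
 [-0.01639559  0.18423092  0.98274623  1.02665968]
 [ 0.          0.          0.          1.        ]]
```

View pics/scene0.png

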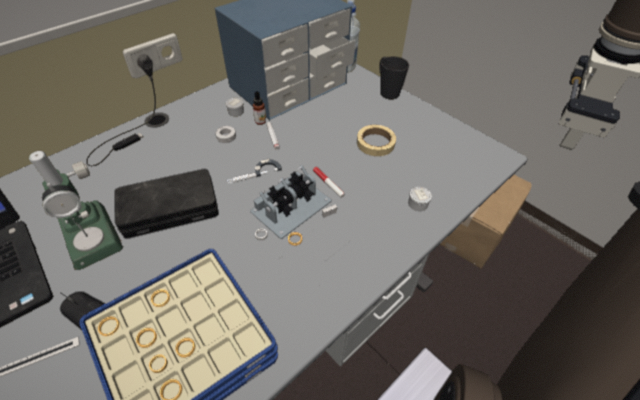

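View pics/top0.png

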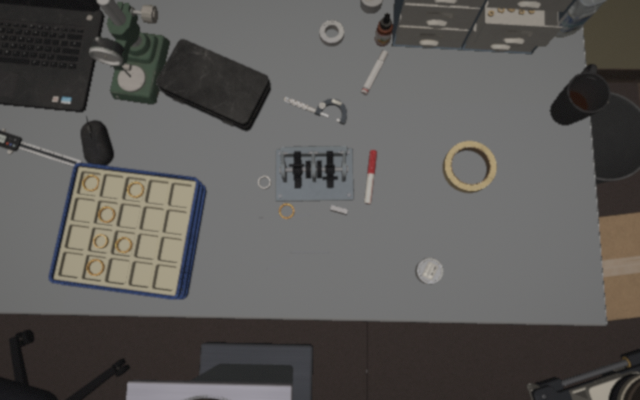

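Scene: the counter is at about (315,173) in the top view. Next I'll enlarge both views.

```bash
python3 - <<'E'
from h import *
for n,(a,b,w,h) in {'top':(265,135,120,90),'scene':(240,160,110,85)}.items():
    im=cv2.imread(f'pics/{n}0.png')[b:b+h,a:a+w]
    im=cv2.convertScaleAbs(cv2.resize(im,None,fx=6.6,fy=6.6,interpolation=cv2.INTER_CUBIC),alpha=1.6,beta=20)
    cv2.imwrite(f'pics/{n}0c.png',im)
E
```

```text
(no output)
```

View pics/top0c.png

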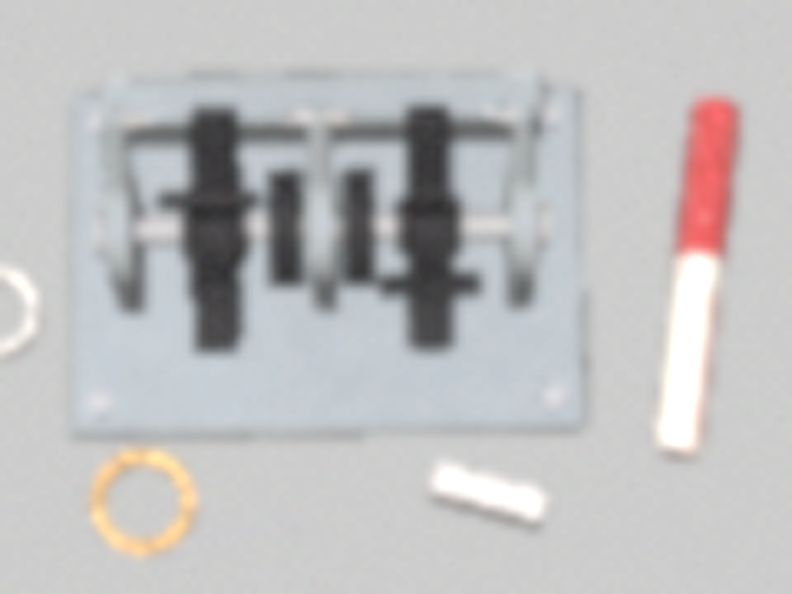

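View pics/scene0c.png

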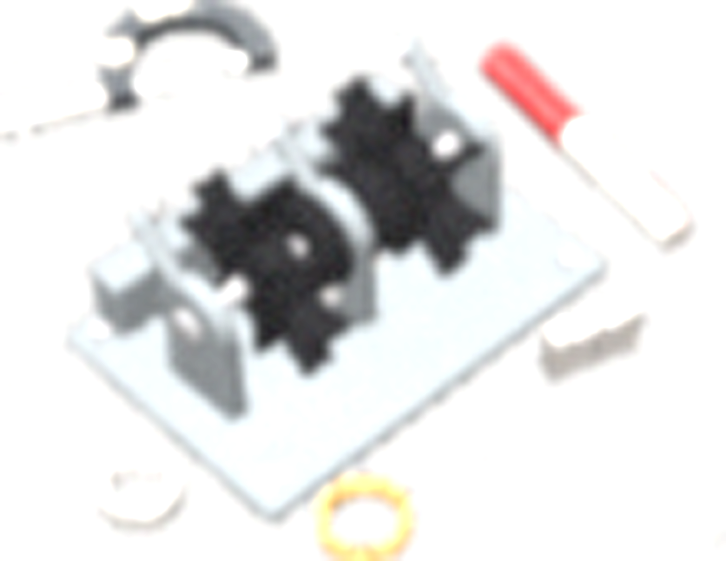

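```bash
cat >> h.py <<'E'
def rectpose(P,L,W):
    # fit pose: corners P order (+x+y),(+x-y),(-x-y),(-x+y)
    M=np.array([[L/2,W/2],[L/2,-W/2],[-L/2,-W/2],[-L/2,W/2]]);P=np.array(P)[:,:2];c=P.mean(0)
    H=M.T@(P-c);th=np.arctan2(H[0,1]-H[1,0],H[0,0]+H[1,1]);R=np.array([[np.cos(th),-np.sin(th)],[np.sin(th),np.cos(th)]])
    return c,th,np.linalg.norm((M@R.T+c)-P,axis=1)
def c2w(c,th,p):
    return np.array([c[0]+p[0]*np.cos(th)-p[1]*np.sin(th),c[1]+p[0]*np.sin(th)+p[1]*np.cos(th),p[2]])
E
python3 - <<'E'
from h import *
d=load('top')
px=[(74,92),(578,90),(580,428),(73,434)]
P=[p2w(d,265+(a+.5)/6.6-.5,135+(b+.5)/6.6-.5,.008) for a,b in px]
print(np.array(P)); c,th,e=rectpose(P,.110,.160);print(c,th,e)
im=cv2.resize(cv2.imread('pics/top0.png')[135:225,265:385],None,fx=6.6,fy=6.6,interpolation=cv2.INTER_CUBIC)
im=cv2.convertScaleAbs(im,alpha=1.6,beta=20)
def dr(p,col):
    u,v=w2p(d,c2w(c,th,p)); cv2.circle(im,(int((u-265+.5)*6.6),int((v-135+.5)*6.6)),3,col,-1)
for x in(-.055,.055):
  for y in (-.08,.08): dr((x,y,.008),(0,0,255))
for y in(.032,-.032):
  for k in (-135,-90,-45,0,45,90,135):
    a=np.radians(k)
    dr((.038*np.sin(a),y,.046+.038*np.cos(a)),(0,255,0))
cv2.imwrite('pics/ov0.png',im)
for k in [(-.027,.032,.073),(-.027,-.032,.073)]: print(c2w(c,th,k))
s=load('scene')
for u,v in [(320,170)]: print(w2p(s,c2w(c,th,(0,0,.0))))
im=cv2.imread('pics/scene0.png')[160:245,240:350]
im=cv2.resize(im,None,fx=6.6,fy=6.6,interpolation=cv2.INTER_CUBIC)
im=cv2.LUT(im,(255*(np.arange(256)/255)**.6).astype(np.uint8))
def dr(p,col):
    u,v=w2p(s,c2w(c,th,p)); cv2.circle(im,(int((u-240+.5)*6.6),int((v-160+.5)*6.6)),2,col,-1)
for x in(-.055,.055):
  for y in (-.08,.08): dr((x,y,.008),(0,0,255))
for y in(.032,-.032):
  for k in (-135,-90,-45,0,45,90,135):
    a=np.radians(k)
    dr((.038*np.sin(a),y,.046+.038*np.cos(a)),(0,255,0))
cv2.imwrite('pics/ov0s.png',im)
E
```

```text
[[ 0.61939175 -0.11395726  0.008     ]
 [ 0.62233263 -0.27247859  0.008     ]
 [ 0.51413965 -0.27393001  0.008     ]
 [ 0.50972187 -0.11752366  0.008     ]]
[ 0.56639648 -0.19447238] 0.02325430560303876 [0.00075337 0.00114333 0.00199806 0.00175908]
[ 0.53865971 -0.16310884  0.073     ]
[ 0.54014785 -0.22709154  0.073     ]
(np.float64(291.13972770621217), np.float64(206.90614376603045))
```

View pics/ov0.png

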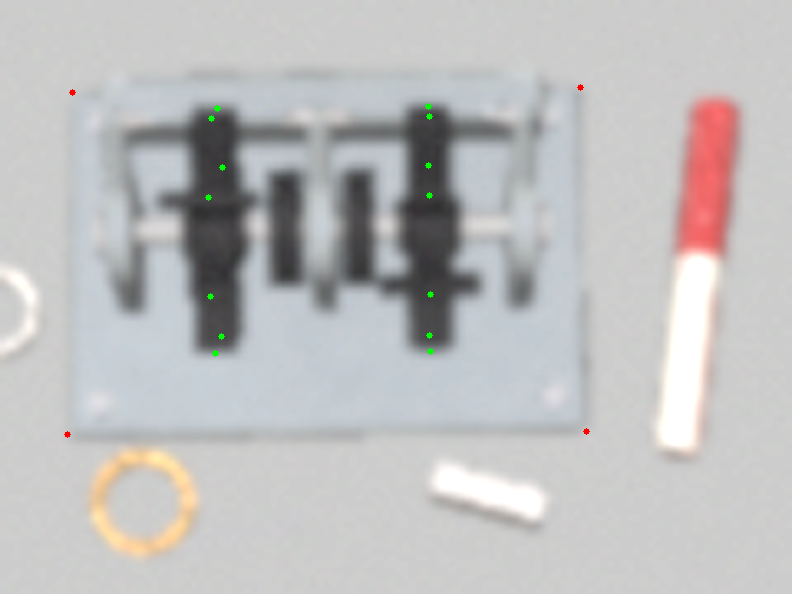

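View pics/ov0s.png

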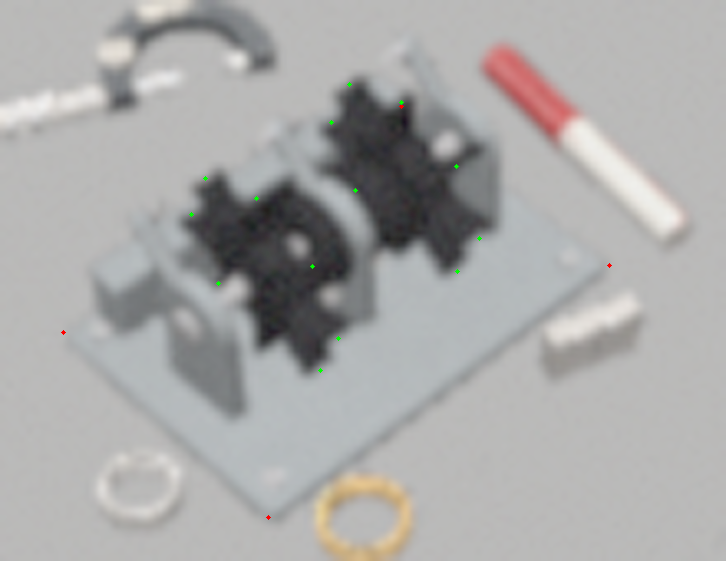

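Both views agree. The left wheel's crossbar stands upright (top crop 208,199), so it is at -0.79 and needs 1 click. The right wheel's crossbar leans towards the robot (430,286), so it is at -1.57 and needs 2 clicks. I'll approach with the fingers shut and the jaw axis along the counter's y.

```bash
cat >> h.py <<'E'
from scipy.spatial.transform import Rotation as Rn
C=np.array([0.56639648,-0.19447238]);TH=0.02325
def to(p, counter=True):
    """shift in tool axes (cm) to bring TCP to counter-frame (mm) / world p; turn to align"""
    o=observe();R=Rn.from_rotvec(o['ee_rot']).as_matrix()
    w=c2w(C,TH,np.array(p)/1000) if counter else np.array(p)
    x=R[:,0];ang=np.arctan2(x[1],x[0])
    print('clock',round(o['clock'],2),'pos',o['position'].round(4),'F',o['force'].round(1),'w',round(o['width'],2),'tilt z',R[:,2].round(3))
    print('target',w.round(4),'shift cm',(R.T@(w-o['position'])*100).round(2),'turn',round(np.degrees(ang-TH),2))
def where():
    o=observe();d=o['position'][:2]-C;c,s=np.cos(TH),np.sin(TH)
    print('counter frame mm',np.round([1000*(c*d[0]+s*d[1]),1000*(-s*d[0]+c*d[1]),1000*o['position'][2]],1),'F',o['force'].round(1),'t',round(o['clock'],2),'w',round(o['width'],3))
E
python3 -c "
from h import *
to((-50,-32,180)); where()"
```

```text
clock 0.1 pos [ 0.1975 -0.5925  0.226 ] F [-0.2  0.2  1. ] w 0.99 tilt z [-0.001  0.001 -1.   ]
target [ 0.5172 -0.2276  0.18  ] shift cm [ 41.87 -24.5    4.63] turn 17.1
counter frame mm [-378.1 -389.3  226. ] F [-0.2  0.2  1. ] t 0.1 w 0.995
```

>>> arm_command(deltas=[{"xyz": [3, -1.7, 0], "turn": 3.5, "jaw": 255}, {"xyz": [6, -3.5, 0], "turn": 7, "jaw": 255}, {"xyz": [9, -5.2, 0], "turn": 10.5, "jaw": 255}, {"xyz": [12, -7, 0], "turn": 14, "jaw": 255}, {"xyz": [15, -8.8, 0], "turn": 17.1, "jaw": 255}], force=10)

```text
clock: 0.52
position: [0.3126, -0.4601, 0.2258]
ee_rot: [-3.14, -0.031, 0.001]
force: [0.4, 0.0, 0.7]
width: 0.688
```

```bash
python3 -c "
from h import *
to((-50,-32,180)); where()"
```

```text
clock 0.52 pos [ 0.3126 -0.4601  0.2258] F [0.4 0.  0.7] w 0.69 tilt z [-0.001  0.002 -1.   ]
target [ 0.5172 -0.2276  0.18  ] shift cm [ 20.92 -22.83   4.6 ] turn -0.2
counter frame mm [-259.9 -259.6  225.8] F [0.4 0.  0.7] t 0.52 w 0.688
```

>>> arm_command(deltas=[{"xyz": [2.5, -2.7, 0], "turn": 0, "jaw": 255}, {"xyz": [5, -5.5, 0], "turn": 0, "jaw": 255}, {"xyz": [7.5, -8.2, 0], "turn": 0, "jaw": 255}, {"xyz": [10, -11, 0], "turn": 0, "jaw": 255}, {"xyz": [12.5, -13.7, 0], "turn": 0, "jaw": 255}])

```text
clock: 0.93
position: [0.4356, -0.3188, 0.2258]
ee_rot: [-3.139, -0.031, 0.002]
force: [-0.1, -0.2, 0.6]
width: 0.324
```

>>> arm_command(deltas=[{"xyz": [2.5, -2.7, 1], "turn": 0, "jaw": 255}, {"xyz": [5, -5.5, 2], "turn": 0, "jaw": 255}, {"xyz": [7.5, -8.2, 3], "turn": 0, "jaw": 255}, {"xyz": [8.5, -9.2, 4], "turn": 0, "jaw": 255}, {"xyz": [8.5, -9.2, 4.5], "turn": 0, "jaw": 255}])

```text
clock: 1.35
position: [0.5209, -0.22, 0.1793]
ee_rot: [-3.136, -0.042, 0.003]
force: [0.5, 1.1, 0.4]
width: 0.009
```

```bash
python3 - <<'E'
from h import *
to((-50,-32,120)); where()
d=snap('top','t1.png');snap('scene','s1.png');snap('wrist','w1.png')
for n,(a,b,w,h) in {'t1':(255,105,140,120),'s1':(230,120,130,130)}.items():
    im=cv2.imread(f'pics/{n}.png')[b:b+h,a:a+w]
    im=cv2.resize(im,None,fx=4.5,fy=4.5,interpolation=cv2.INTER_CUBIC)
    cv2.imwrite(f'pics/{n}c.png',cv2.LUT(im,(255*(np.arange(256)/255)**.6).astype(np.uint8)))
E
```

```text
clock 1.35 pos [ 0.5209 -0.22    0.1793] F [0.5 1.1 0.4] w 0.01 tilt z [-0.002  0.005 -1.   ]
target [ 0.5172 -0.2276  0.12  ] shift cm [-0.38  0.78  5.92] turn 0.21
counter frame mm [-46.1 -24.5 179.3] F [0.5 1.1 0.4] t 1.35 w 0.009
```

View pics/s1c.png

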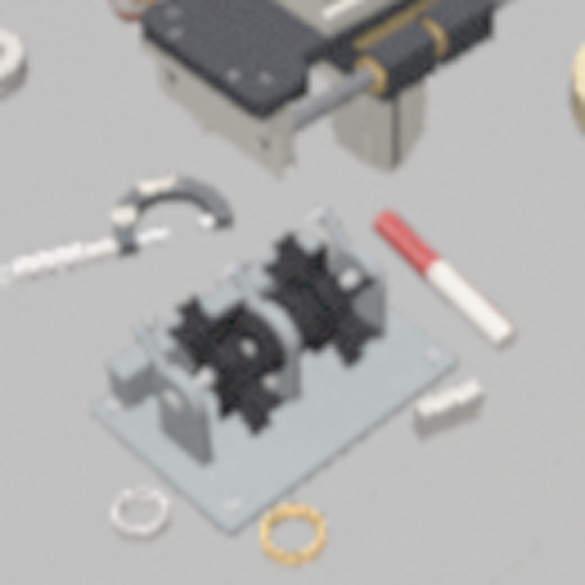

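View pics/w1.png

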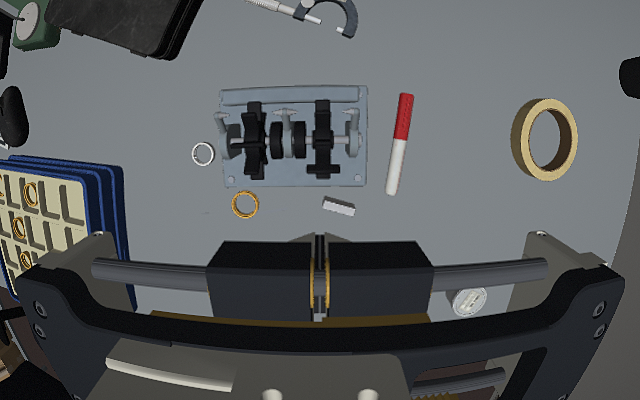

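```bash
python3 - <<'E'
from h import *
im=cv2.imread('pics/w1.png')
def g(im):return cv2.LUT(im,(255*(np.arange(256)/255)**.6).astype(np.uint8))
cv2.imwrite('pics/w1a.png',g(cv2.resize(im[75:215,180:420],None,fx=3.3,fy=3.3,interpolation=cv2.INTER_CUBIC)))
cv2.imwrite('pics/w1b.png',g(cv2.resize(im[220:340,200:440],None,fx=3.3,fy=3.3,interpolation=cv2.INTER_CUBIC)))
d=load('wrist');print(d['camera_matrix'],d['cam_to_world'])
print([round(float(d['depth'][v,u]),3) for u,v in [(320,240),(270,245),(315,300),(270,290),(320,235)]])
E
```

```text
[[309.70691629   0.         319.3461858 ]
 [  0.         309.70691629 199.90969644]
 [  0.           0.           1.        ]] [[ 0.02200777  0.95922103  0.28179898  0.59332894]
 [-0.99975494  0.02178996  0.00390699 -0.22367116]
 [-0.00239273 -0.28181591  0.95946551  0.33750568]
 [ 0.          0.          0.          1.        ]]
[0.162, 0.092, 0.13, 0.078, 0.17]
```

View pics/w1a.png

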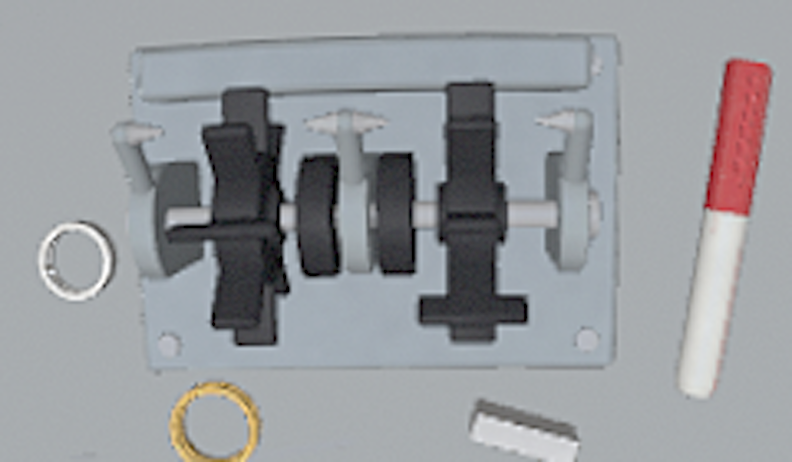

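View pics/w1b.png

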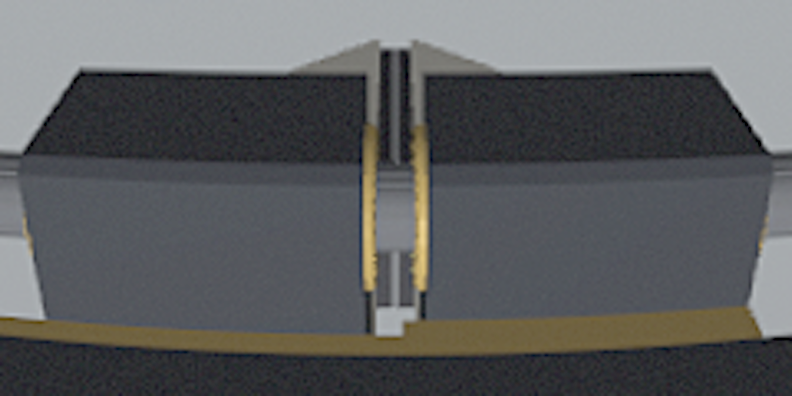

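View pics/t1c.png

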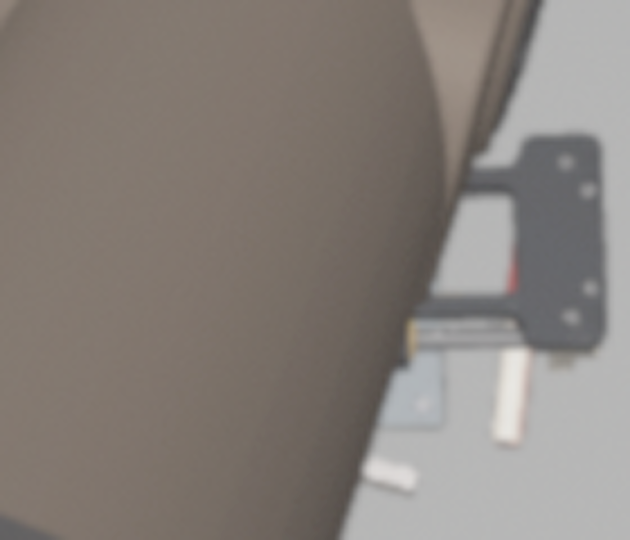

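The wrist view shows the counter sharply, with plate corners at crop (133,48), (619,35), (613,365) and (148,367). I'll use it to refine the pose.

```bash
cat >> h.py <<'E'
def fray(d,u,v):
    K=d['camera_matrix'];a=(u-K[0,2])/K[0,0];b=(v-K[1,2])/K[1,1];t=np.hypot(a,b);s=np.sin(t)/max(t,1e-9)
    return d['cam_to_world'][:3,:3]@np.array([a*s,-b*s,-np.cos(t)])
def f2w(d,u,v,z):
    r=fray(d,u,v);o=d['cam_to_world'][:3,3];return o+r*(z-o[2])/r[2]
def w2f(d,p):
    T=d['cam_to_world'];K=d['camera_matrix'];c=T[:3,:3].T@(np.array(p)-T[:3,3]);h=np.hypot(c[0],c[1]);t=np.arctan2(h,-c[2])
    return K[0,2]+K[0,0]*t*c[0]/h, K[1,2]-K[1,1]*t*c[1]/h
E
python3 - <<'E'
from h import *
d=load('wrist')
f=lambda a,b:(180+(a+.5)/3.3-.5,75+(b+.5)/3.3-.5)
P=[f2w(d,*f(a,b),.008) for a,b in [(133,48),(619,35),(613,365),(148,367)]]
c,th,e=rectpose(P,.110,.160);print(np.round(P,4),c,th,e)
# other features: pointer cone tips, crossbar
for nm,(a,b),z in [('crossbarR c',(472,310),.073),('crossbarL top c',(222,230),.084)]:
    w=f2w(d,*f(a,b),z);q=w[:2]-c;print(nm,w.round(4),(1000*np.array([np.cos(th)*q[0]+np.sin(th)*q[1],-np.sin(th)*q[0]+np.cos(th)*q[1]])).round(1))
E
```

```text
[[ 0.6188 -0.1149  0.008 ]
 [ 0.6233 -0.2726  0.008 ]
 [ 0.5145 -0.2754  0.008 ]
 [ 0.5107 -0.1174  0.008 ]] [ 0.56681522 -0.19506171] 0.0258758982478284 [0.00153884 0.00120027 0.00123339 0.00126934]
crossbarR c [ 0.544 -0.227  0.073] [-23.6 -31.4]
crossbarL top c [ 0.5658 -0.1633  0.084 ] [-0.2 31.8]
```

```bash
sed -i 's/^C=.*/C=np.array([0.5667,-0.1949]);TH=0.0250/' h.py; python3 -c "
from h import *
to((-46,-32,100)); where()"
```

```text
clock 1.5 pos [ 0.5176 -0.2258  0.1803] F [ 0.6 -0.3  0.8] w 0.0 tilt z [-0.003  0.002 -1.   ]
target [ 0.5215 -0.228   0.1   ] shift cm [0.41 0.24 8.03] turn -0.33
counter frame mm [-49.9 -29.7 180.3] F [ 0.6 -0.3  0.8] t 1.5 w 0.0
```

>>> arm_command(deltas=[{"xyz": [0.3, 0.2, 2], "turn": 0, "jaw": 255}, {"xyz": [0.3, 0.2, 4], "turn": 0, "jaw": 255}, {"xyz": [0.3, 0.2, 6], "turn": 0, "jaw": 255}, {"xyz": [0.3, 0.2, 8], "turn": 0, "jaw": 255}, {"xyz": [0.3, 0.2, 8], "turn": 0, "jaw": 255}])

```text
clock: 1.92
position: [0.5172, -0.2289, 0.0976]
ee_rot: [-3.139, -0.026, 0.013]
force: [-1.0, -0.2, 0.3]
width: 0.008
```

```bash
python3 - <<'E'
from h import *
snap('scene','s2.png');d=snap('wrist','w2.png')
to((-46,-32,66)); where()
def g(im):return cv2.LUT(im,(255*(np.arange(256)/255)**.6).astype(np.uint8))
cv2.imwrite('pics/s2c.png',g(cv2.resize(cv2.imread('pics/s2.png')[130:250,230:370],None,fx=5.5,fy=5.5,interpolation=cv2.INTER_CUBIC)))
cv2.imwrite('pics/w2c.png',g(cv2.resize(cv2.imread('pics/w2.png')[60:340,180:480],None,fx=2.1,fy=2.1,interpolation=cv2.INTER_CUBIC)))
E
```

```text
clock 2.02 pos [ 0.5195 -0.229   0.1008] F [1.  0.1 0.7] w 0.01 tilt z [-0.004  0.002 -1.   ]
target [ 0.5215 -0.228   0.066 ] shift cm [ 0.21 -0.09  3.48] turn -0.46
counter frame mm [-48.  -32.9 100.8] F [1.  0.1 0.7] t 2.02 w 0.009
```

View pics/s2c.png

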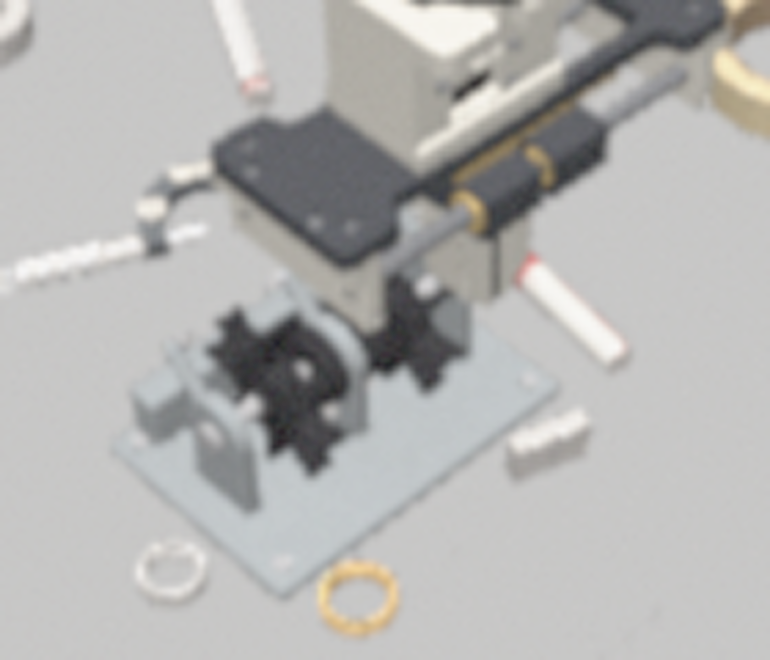

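View pics/w2c.png

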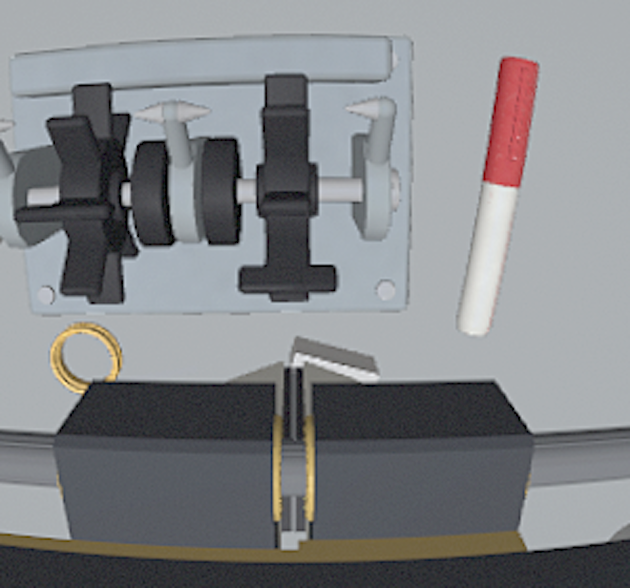

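>>> arm_command(deltas=[{"xyz": [0.1, -0.1, 1], "turn": 0, "jaw": 255}, {"xyz": [0.1, -0.1, 2], "turn": 0, "jaw": 255}, {"xyz": [0.1, -0.1, 3], "turn": 0, "jaw": 255}, {"xyz": [0.1, -0.1, 3.5], "turn": 0, "jaw": 255}, {"xyz": [0.1, -0.1, 3.5], "turn": 0, "jaw": 255}])

```text
clock: 2.43
position: [0.5194, -0.2276, 0.0643]
ee_rot: [-3.139, -0.027, 0.01]
force: [-0.9, -0.7, 0.7]
width: 0.005
```

```bash
python3 - <<'E'
from h import *
d=snap('wrist','w3.png')
to((-46,-32,66)); where()
def g(im):return cv2.LUT(im,(255*(np.arange(256)/255)**.6).astype(np.uint8))
cv2.imwrite('pics/w3c.png',g(cv2.resize(cv2.imread('pics/w3.png')[60:340,180:480],None,fx=2.1,fy=2.1,interpolation=cv2.INTER_CUBIC)))
E
```

```text
clock 2.48 pos [ 0.5198 -0.2277  0.065 ] F [-0.6  0.4 -0.3] w 0.01 tilt z [-0.006  0.002 -1.   ]
target [ 0.5215 -0.228   0.066 ] shift cm [ 0.17  0.04 -0.1 ] turn -0.45
counter frame mm [-47.7 -31.6  65. ] F [-0.6  0.4 -0.3] t 2.48 w 0.009
```

View pics/w3c.png

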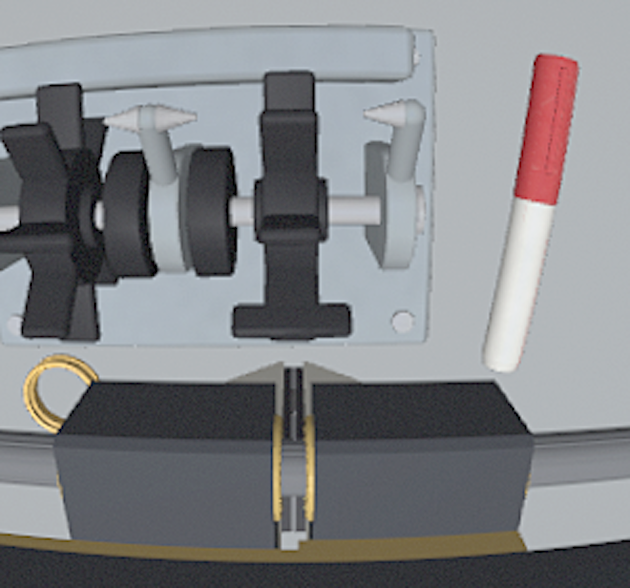

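>>> arm_command(deltas=[{"xyz": [0.5, 0, 0], "turn": 0, "jaw": 255}, {"xyz": [0.8, 0, 0], "turn": 0, "jaw": 255}, {"xyz": [1.1, 0, -0.2], "turn": 0, "jaw": 255}, {"xyz": [1.4, 0, -0.4], "turn": 0, "jaw": 255}, {"xyz": [1.6, 0, -0.5], "turn": 0, "jaw": 255}])

```text
clock: 2.9
position: [0.5344, -0.2274, 0.07]
ee_rot: [-3.139, -0.026, 0.014]
force: [-6.6, 0.6, 5.0]
width: 0.007
```

```bash
python3 - <<'E'
from h import *
where()
d=snap('wrist','w4.png')
to((-25,-32,74)); where()
def g(im):return cv2.LUT(im,(255*(np.arange(256)/255)**.6).astype(np.uint8))
cv2.imwrite('pics/w4c.png',g(cv2.resize(cv2.imread('pics/w4.png')[60:340,180:480],None,fx=2.1,fy=2.1,interpolation=cv2.INTER_CUBIC)))
E
```

```text
counter frame mm [-33.1 -31.7  70. ] F [-6.6  0.6  5. ] t 2.9 w 0.007
clock 2.95 pos [ 0.5354 -0.2274  0.0702] F [-1.4  0.5 -0.1] w 0.0 tilt z [-0.007  0.002 -1.   ]
target [ 0.5425 -0.2275  0.074 ] shift cm [ 0.71  0.02 -0.38] turn -0.45
counter frame mm [-32.1 -31.8  70.2] F [-1.4  0.5 -0.1] t 2.95 w 0.004
```

View pics/w4c.png

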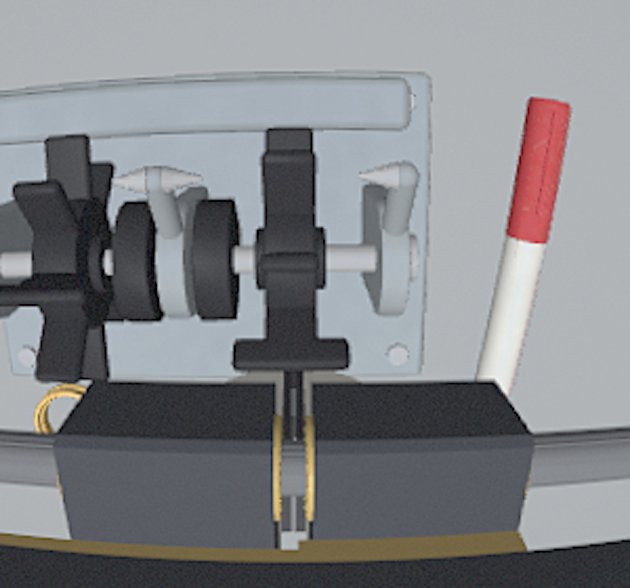

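>>> arm_command(deltas=[{"xyz": [0.2, 0, -0.1], "turn": 0, "jaw": 255}, {"xyz": [0.4, 0, -0.2], "turn": 0, "jaw": 255}, {"xyz": [0.6, 0, -0.35], "turn": 0, "jaw": 255}, {"xyz": [0.8, 0, -0.4], "turn": 0, "jaw": 255}, {"xyz": [1.0, 0, -0.45], "turn": 0, "jaw": 255}])

```text
clock: 3.37
position: [0.5469, -0.2274, 0.0753]
ee_rot: [-3.14, -0.027, 0.008]
force: [-0.2, -0.5, -0.1]
width: 0.004
```

```bash
cat >> h.py <<'E'
def g(im):return cv2.LUT(im,(255*(np.arange(256)/255)**.6).astype(np.uint8))
def wsnap(n):
    snap('wrist',n+'.png');cv2.imwrite(f'pics/{n}c.png',g(cv2.resize(cv2.imread(f'pics/{n}.png')[60:340,180:480],None,fx=2.1,fy=2.1,interpolation=cv2.INTER_CUBIC)))
E
python3 - <<'E'
from h import *
where();wsnap('w5');to((-12,-32,75.5)); where()
E
```

```text
counter frame mm [-20.6 -32.   75.3] F [-0.2 -0.5 -0.1] t 3.37 w 0.004
clock 3.42 pos [ 0.5473 -0.2273  0.0754] F [ 0.4 -0.2  0.2] w 0.01 tilt z [-0.005  0.002 -1.   ]
target [ 0.5555 -0.2272  0.0755] shift cm [ 0.82 -0.   -0.02] turn -0.43
counter frame mm [-20.2 -32.   75.4] F [ 0.4 -0.2  0.2] t 3.42 w 0.006
```

View pics/w5c.png

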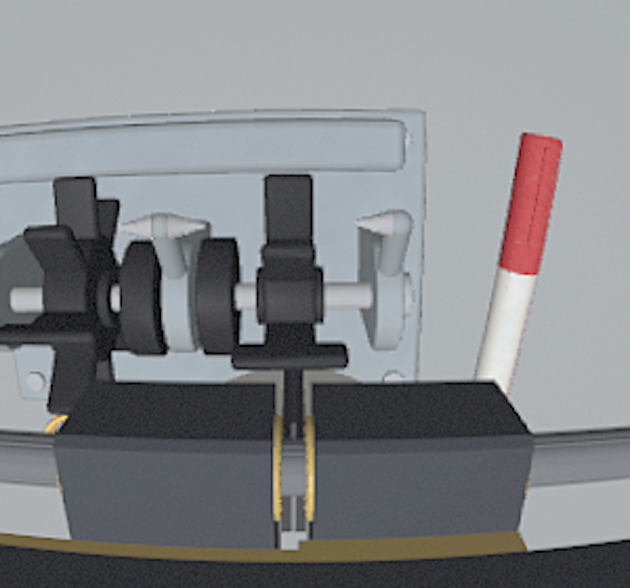

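>>> arm_command(deltas=[{"xyz": [0.2, 0, 0], "turn": 0, "jaw": 255}, {"xyz": [0.4, 0, 0], "turn": 0, "jaw": 255}, {"xyz": [0.6, 0, 0], "turn": 0, "jaw": 255}, {"xyz": [0.7, 0, 0], "turn": 0, "jaw": 255}, {"xyz": [0.7, 0, 0], "turn": 0, "jaw": 255}])

```text
clock: 3.83
position: [0.5545, -0.2274, 0.0753]
ee_rot: [-3.14, -0.027, 0.007]
force: [-1.7, -0.1, 1.5]
width: 0.003
```

```bash
python3 - <<'E'
from h import *
where();wsnap('w6');snap('scene','s6.png');where()
cv2.imwrite('pics/s6c.png',g(cv2.resize(cv2.imread('pics/s6.png')[130:250,230:370],None,fx=5,fy=5,interpolation=cv2.INTER_CUBIC)))
E
```

```text
counter frame mm [-13.  -32.1  75.3] F [-1.7 -0.1  1.5] t 3.83 w 0.003
counter frame mm [-13.  -32.1  75.3] F [-2.  -0.4  0.6] t 3.93 w 0.003
```

View pics/w6c.png

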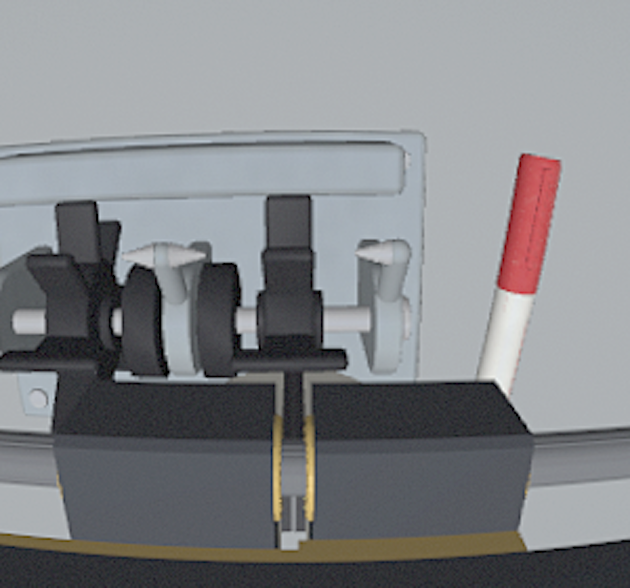

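View pics/s6c.png

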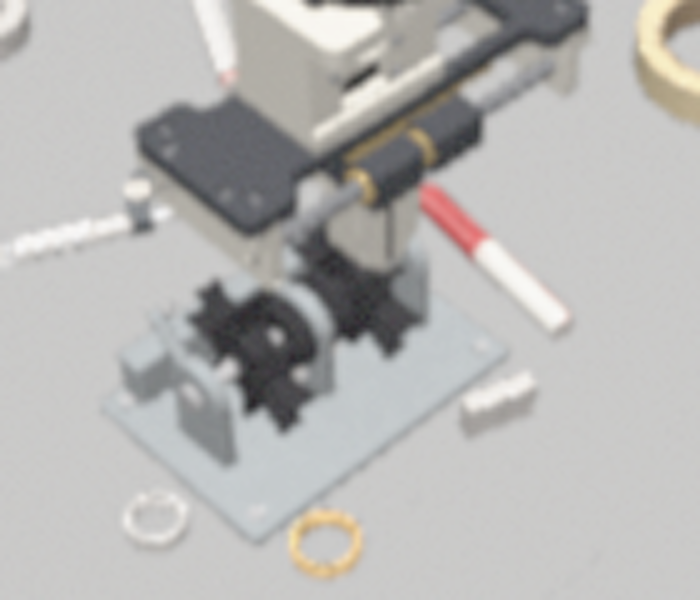

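The right crossbar (row 360) now lines up with the left wheel's upright crossbar (row 360), so the first click is made. Lifting straight up.

>>> arm_command(deltas=[{"xyz": [0, 0, -1], "turn": 0, "jaw": 255}, {"xyz": [0, 0, -2], "turn": 0, "jaw": 255}, {"xyz": [0, 0, -3], "turn": 0, "jaw": 255}, {"xyz": [-1.5, 0, -3.5], "turn": 0, "jaw": 255}, {"xyz": [-3, 0, -3.5], "turn": 0, "jaw": 255}])

```text
clock: 4.35
position: [0.5265, -0.228, 0.113]
ee_rot: [-3.141, -0.029, -0.0]
force: [-0.1, 0.6, 0.3]
width: 0.009
```

```bash
python3 - <<'E'
from h import *
where();wsnap('w7');to((-47,-32,100)); where()
E
```

```text
counter frame mm [-41.  -32.1 113. ] F [-0.1  0.6  0.3] t 4.35 w 0.009
clock 4.4 pos [ 0.5224 -0.2286  0.1122] F [-4.3  0.5 -0.9] w 0.01 tilt z [-0.004  0.001 -1.   ]
target [ 0.5205 -0.2281  0.1   ] shift cm [-0.18 -0.05  1.22] turn -0.49
counter frame mm [-45.1 -32.6 112.2] F [-4.3  0.5 -0.9] t 4.4 w 0.007
```

View pics/w7c.png

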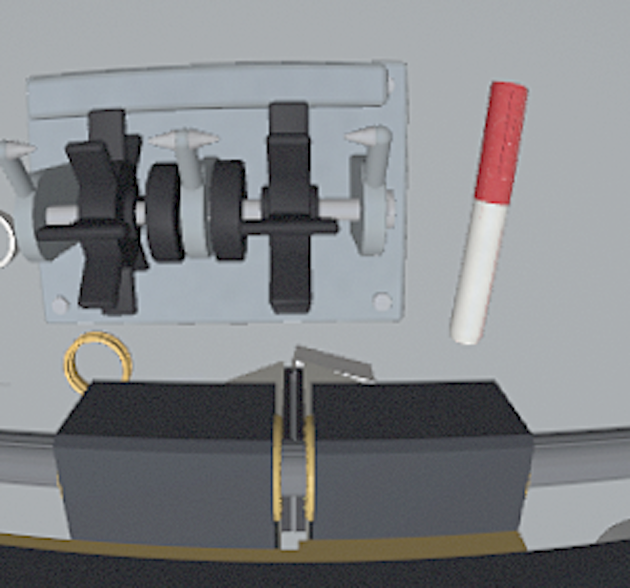

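The right wheel now matches the left, with its crossbar upright at (293,227). I'll check that the counter hasn't moved and take the second stroke.

```bash
python3 - <<'E'
from h import *
d=load('wrist')
f=lambda a,b:(180+(a+.5)/2.1-.5,60+(b+.5)/2.1-.5)
P=[f2w(d,*f(a,b),.008) for a,b in [(27,76),(408,62),(402,321),(47,324)]]
print(rectpose(P,.110,.160)); to((-47,-32,65))
E
```

```text
(array([ 0.56641557, -0.19519876]), np.float64(0.029567586829853235), array([0.00102836, 0.00101929, 0.00136833, 0.0012225 ]))
clock 4.4 pos [ 0.5224 -0.2286  0.1122] F [-4.3  0.5 -0.9] w 0.01 tilt z [-0.004  0.001 -1.   ]
target [ 0.5205 -0.2281  0.065 ] shift cm [-0.17 -0.05  4.72] turn -0.49
```

>>> arm_command(deltas=[{"xyz": [-0.2, -0.05, 1], "turn": -0.5, "jaw": 255}, {"xyz": [-0.2, -0.05, 2], "turn": -0.5, "jaw": 255}, {"xyz": [-0.2, -0.05, 3.5], "turn": -0.5, "jaw": 255}, {"xyz": [-0.2, -0.05, 4.7], "turn": -0.5, "jaw": 255}, {"xyz": [-0.2, -0.05, 4.7], "turn": -0.5, "jaw": 255}])

```text
clock: 4.82
position: [0.5192, -0.2272, 0.0623]
ee_rot: [-3.139, -0.041, 0.012]
force: [-0.4, -0.1, 0.1]
width: 0.005
```

```bash
python3 - <<'E'
from h import *
where();wsnap('w8');to((-32,-32,70)); where()
E
```

```text
counter frame mm [-48.3 -31.1  62.3] F [-0.4 -0.1  0.1] t 4.82 w 0.005
clock 4.87 pos [ 0.5197 -0.2274  0.0634] F [ 0.1 -0.   0.6] w 0.01 tilt z [-0.007  0.002 -1.   ]
target [ 0.5355 -0.2277  0.07  ] shift cm [ 1.58  0.06 -0.67] turn 0.05
counter frame mm [-47.8 -31.4  63.4] F [ 0.1 -0.   0.6] t 4.87 w 0.005
```

View pics/w8c.png

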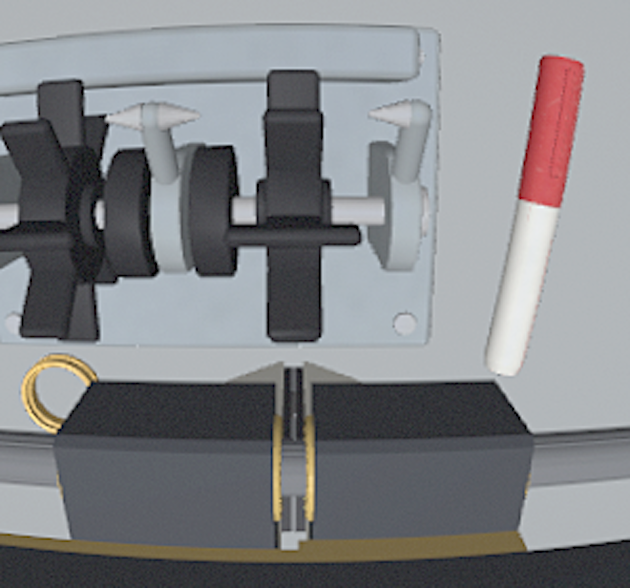

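The fingertip is clear in front of the tab, so I'll repeat the stroke.

>>> arm_command(deltas=[{"xyz": [0.5, 0, -0.1], "turn": 0, "jaw": 255}, {"xyz": [0.8, 0, -0.2], "turn": 0, "jaw": 255}, {"xyz": [1.1, 0, -0.4], "turn": 0, "jaw": 255}, {"xyz": [1.4, 0, -0.6], "turn": 0, "jaw": 255}, {"xyz": [1.6, 0, -0.7], "turn": 0, "jaw": 255}])

```text
clock: 5.28
position: [0.5358, -0.227, 0.0709]
ee_rot: [-3.139, -0.041, 0.011]
force: [-4.1, 0.3, 2.1]
width: 0.004
```

```bash
python3 -c "
from h import *
where();to((-22,-32,75)); where()"
```

```text
counter frame mm [-31.7 -31.3  70.9] F [-4.1  0.3  2.1] t 5.28 w 0.004
clock 5.28 pos [ 0.5358 -0.227   0.0709] F [-4.1  0.3  2.1] w 0.0 tilt z [-0.007  0.002 -1.   ]
target [ 0.5455 -0.2274  0.075 ] shift cm [ 0.96  0.07 -0.41] turn 0.05
counter frame mm [-31.7 -31.3  70.9] F [-4.1  0.3  2.1] t 5.28 w 0.004
```

>>> arm_command(deltas=[{"xyz": [0.2, 0, -0.1], "turn": 0, "jaw": 255}, {"xyz": [0.4, 0, -0.25], "turn": 0, "jaw": 255}, {"xyz": [0.6, 0, -0.35], "turn": 0, "jaw": 255}, {"xyz": [0.8, 0, -0.4], "turn": 0, "jaw": 255}, {"xyz": [1.0, 0, -0.4], "turn": 0, "jaw": 255}])

```text
clock: 5.7
position: [0.5468, -0.2269, 0.0753]
ee_rot: [-3.14, -0.041, 0.008]
force: [-0.4, 0.3, -0.6]
width: 0.003
```

```bash
python3 -c "
from h import *
where();to((-13,-32,75.4)); where()"
```

```text
counter frame mm [-20.7 -31.5  75.3] F [-0.4  0.3 -0.6] t 5.7 w 0.003
clock 5.7 pos [ 0.5468 -0.2269  0.0753] F [-0.4  0.3 -0.6] w 0.0 tilt z [-0.005  0.001 -1.   ]
target [ 0.5545 -0.2272  0.0754] shift cm [ 0.77  0.06 -0.01] turn 0.05
counter frame mm [-20.7 -31.5  75.3] F [-0.4  0.3 -0.6] t 5.7 w 0.003
```

>>> arm_command(deltas=[{"xyz": [0.2, 0, 0], "turn": 0, "jaw": 255}, {"xyz": [0.4, 0, 0], "turn": 0, "jaw": 255}, {"xyz": [0.6, 0, 0], "turn": 0, "jaw": 255}, {"xyz": [0.7, 0, 0], "turn": 0, "jaw": 255}, {"xyz": [0.75, 0, 0], "turn": 0, "jaw": 255}])

```text
clock: 6.12
position: [0.5543, -0.2266, 0.0751]
ee_rot: [-3.14, -0.041, 0.009]
force: [-0.8, 0.2, 0.3]
width: 0.006
```

```bash
python3 - <<'E'
from h import *
where();wsnap('w9');where()
E
```

```text
counter frame mm [-13.2 -31.4  75.1] F [-0.8  0.2  0.3] t 6.12 w 0.006
counter frame mm [-13.3 -31.4  75.1] F [-0.4  0.4  0.8] t 6.17 w 0.005
```

View pics/w9c.png

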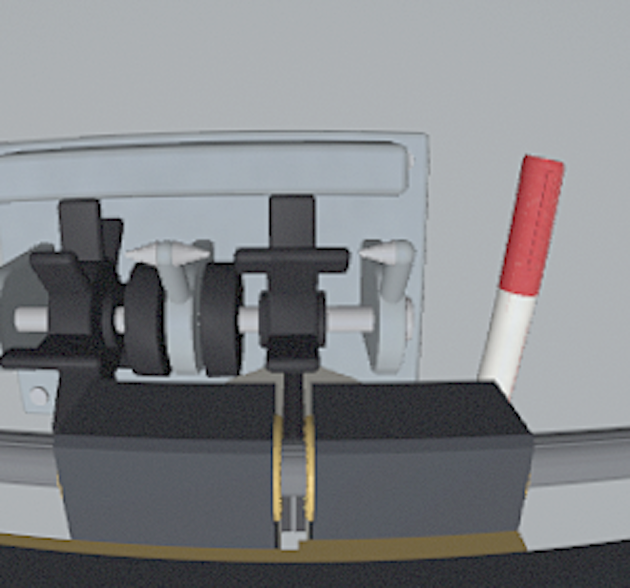

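The right crossbar (293,261) now sits between the pointer cones (170/385, 253). Lifting straight up, then over to the left wheel.

>>> arm_command(deltas=[{"xyz": [0, 0, -1], "turn": 0, "jaw": 255}, {"xyz": [0, 0, -2], "turn": 0, "jaw": 255}, {"xyz": [0, 0, -3], "turn": 0, "jaw": 255}, {"xyz": [-1, 0, -4], "turn": 0, "jaw": 255}, {"xyz": [-2, 0, -5], "turn": 0, "jaw": 255}])

```text
clock: 6.58
position: [0.5342, -0.2272, 0.1267]
ee_rot: [-3.14, -0.041, 0.007]
force: [-0.4, -0.8, 0.4]
width: 0.009
```

```bash
python3 - <<'E'
from h import *
where();wsnap('w10');to((-47,32,110)); where()
E
```

```text
counter frame mm [-33.3 -31.5 126.7] F [-0.4 -0.8  0.4] t 6.58 w 0.009
clock 6.63 pos [ 0.5325 -0.2281  0.1284] F [-1.3 -0.9  1.3] w 0.01 tilt z [-0.005  0.    -1.   ]
target [ 0.5189 -0.1641  0.11  ] shift cm [-1.19 -6.43  1.85] turn -0.0
counter frame mm [-35.  -32.3 128.4] F [-1.3 -0.9  1.3] t 6.63 w 0.01
```

View pics/w10c.png

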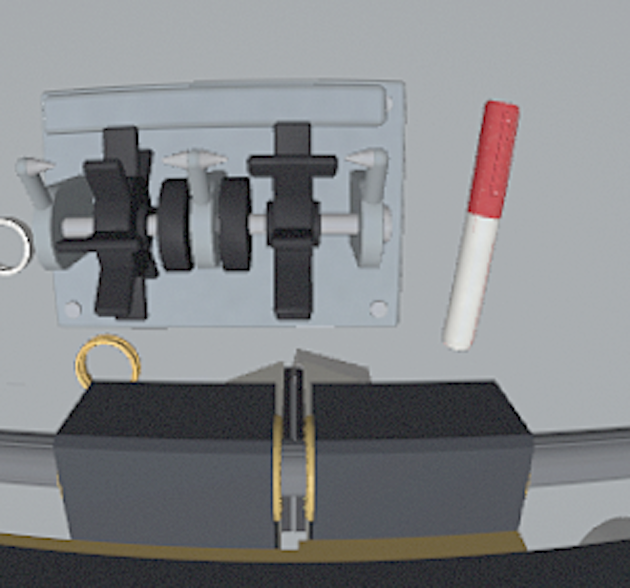

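The right wheel is at zero. Moving to the left wheel, staying high.

>>> arm_command(deltas=[{"xyz": [-0.4, -1.6, 0], "turn": 0, "jaw": 255}, {"xyz": [-0.8, -3.2, 0], "turn": 0, "jaw": 255}, {"xyz": [-1.1, -4.8, 0.3], "turn": 0, "jaw": 255}, {"xyz": [-1.2, -6.2, 1], "turn": 0, "jaw": 255}, {"xyz": [-1.2, -6.4, 1.8], "turn": 0, "jaw": 255}])

```text
clock: 7.05
position: [0.5184, -0.1618, 0.1112]
ee_rot: [-3.14, -0.043, 0.006]
force: [-1.3, -0.1, 0.1]
width: 0.005
```

>>> arm_command(deltas=[{"xyz": [0, 0, 0], "turn": 0, "jaw": 255}])

```text
clock: 7.13
position: [0.5171, -0.1615, 0.1103]
ee_rot: [-3.14, -0.045, 0.008]
force: [-0.1, 0.3, -0.0]
width: 0.006
```

```bash
python3 - <<'E'
from h import *
where();to((-47.5,32,64.5))
E
```

```text
counter frame mm [-48.8  34.6 110.3] F [-0.1  0.3 -0. ] t 7.13 w 0.006
clock 7.13 pos [ 0.5171 -0.1615  0.1103] F [-0.1  0.3 -0. ] w 0.01 tilt z [-0.005  0.001 -1.   ]
target [ 0.5184 -0.1641  0.0645] shift cm [0.15 0.27 4.57] turn 0.2
```

>>> arm_command(deltas=[{"xyz": [0.1, 0.2, 1], "turn": 0, "jaw": 255}, {"xyz": [0.1, 0.25, 2], "turn": 0, "jaw": 255}, {"xyz": [0.1, 0.25, 3], "turn": 0, "jaw": 255}, {"xyz": [0.1, 0.25, 4.2], "turn": 0, "jaw": 255}, {"xyz": [0.1, 0.25, 4.5], "turn": 0, "jaw": 255}])

```text
clock: 7.55
position: [0.5165, -0.1645, 0.0628]
ee_rot: [-3.139, -0.043, 0.013]
force: [0.2, 0.4, 0.0]
width: 0.006
```

```bash
python3 - <<'E'
from h import *
where();wsnap('w11');to((-32,32,70)); where()
E
```

```text
counter frame mm [-49.4  31.6  62.8] F [0.2 0.4 0. ] t 7.55 w 0.006
clock 7.6 pos [ 0.5165 -0.1644  0.0631] F [ 0.7 -0.   0.2] w 0.0 tilt z [-0.009  0.002 -1.   ]
target [ 0.5339 -0.1637  0.07  ] shift cm [ 1.73 -0.02 -0.71] turn 0.15
counter frame mm [-49.4  31.8  63.1] F [ 0.7 -0.   0.2] t 7.6 w 0.004
```

View pics/w11c.png

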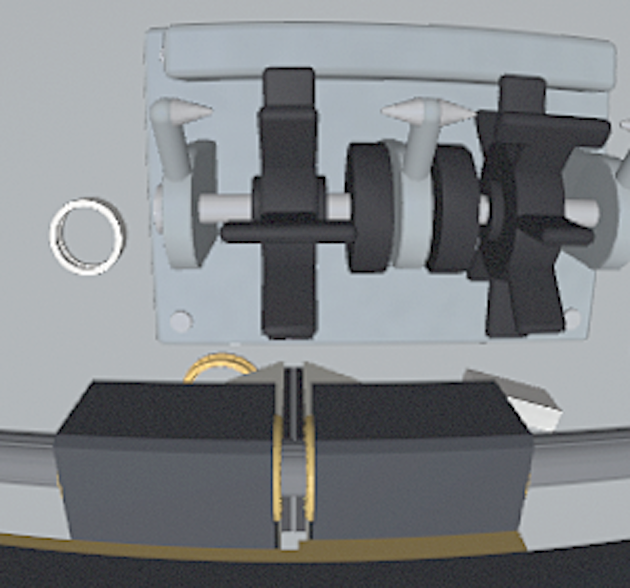

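The finger lines up with the left wheel's near tab (289,320). Taking the single stroke.

>>> arm_command(deltas=[{"xyz": [0.5, 0, -0.1], "turn": 0, "jaw": 255}, {"xyz": [0.9, 0, -0.2], "turn": 0, "jaw": 255}, {"xyz": [1.2, 0, -0.4], "turn": 0, "jaw": 255}, {"xyz": [1.5, 0, -0.6], "turn": 0, "jaw": 255}, {"xyz": [1.7, 0, -0.7], "turn": 0, "jaw": 255}])

```text
clock: 8.02
position: [0.5335, -0.1642, 0.0705]
ee_rot: [-3.139, -0.043, 0.014]
force: [-4.5, 0.1, 2.1]
width: 0.004
```

```bash
python3 -c "
from h import *
where();to((-22,32,75))"
```

```text
counter frame mm [-32.4  31.5  70.5] F [-4.5  0.1  2.1] t 8.02 w 0.004
clock 8.02 pos [ 0.5335 -0.1642  0.0705] F [-4.5  0.1  2.1] w 0.0 tilt z [-0.009  0.002 -1.   ]
target [ 0.5439 -0.1635  0.075 ] shift cm [ 1.03 -0.04 -0.46] turn 0.13
```

>>> arm_command(deltas=[{"xyz": [0.25, 0, -0.1], "turn": 0, "jaw": 255}, {"xyz": [0.45, 0, -0.25], "turn": 0, "jaw": 255}, {"xyz": [0.65, 0, -0.38], "turn": 0, "jaw": 255}, {"xyz": [0.85, 0, -0.45], "turn": 0, "jaw": 255}, {"xyz": [1.05, 0, -0.45], "turn": 0, "jaw": 255}])

```text
clock: 8.43
position: [0.545, -0.1638, 0.0753]
ee_rot: [-3.14, -0.043, 0.012]
force: [-0.9, -0.7, 0.4]
width: 0.005
```

```bash
python3 -c "
from h import *
where();to((-13,32,75.4))"
```

```text
counter frame mm [-20.9  31.6  75.3] F [-0.9 -0.7  0.4] t 8.43 w 0.005
clock 8.43 pos [ 0.545  -0.1638  0.0753] F [-0.9 -0.7  0.4] w 0.01 tilt z [-0.008  0.002 -1.   ]
target [ 0.5529 -0.1632  0.0754] shift cm [ 0.79 -0.04 -0.02] turn 0.15
```

>>> arm_command(deltas=[{"xyz": [0.2, 0, 0], "turn": 0, "jaw": 255}, {"xyz": [0.4, 0, 0], "turn": 0, "jaw": 255}, {"xyz": [0.6, 0, 0], "turn": 0, "jaw": 255}, {"xyz": [0.75, 0, 0], "turn": 0, "jaw": 255}, {"xyz": [0.75, 0, 0], "turn": 0, "jaw": 255}])

```text
clock: 8.85
position: [0.5524, -0.1635, 0.0751]
ee_rot: [-3.139, -0.043, 0.013]
force: [0.0, 0.8, -0.0]
width: -0.0
```

```bash
python3 - <<'E'
from h import *
where();wsnap('w12');where()
E
```

```text
counter frame mm [-13.5  31.7  75.1] F [ 0.   0.8 -0. ] t 8.85 w -0.0
counter frame mm [-13.6  31.7  75.1] F [-0.7  0.7  1.3] t 8.9 w 0.004
```

View pics/w12c.png

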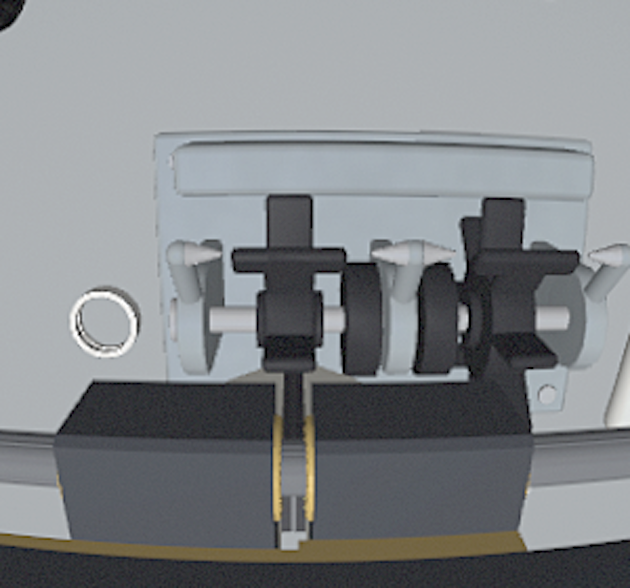

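Both crossbars (row 261) now sit between their pointers. Lifting straight up, then back to clear the view.

>>> arm_command(deltas=[{"xyz": [0, 0, -1], "turn": 0, "jaw": 255}, {"xyz": [0, 0, -2], "turn": 0, "jaw": 255}, {"xyz": [0, 0, -3.5], "turn": 0, "jaw": 255}, {"xyz": [0, 0, -5.5], "turn": 0, "jaw": 255}, {"xyz": [-1, 0, -8], "turn": 0, "jaw": 255}])

```text
clock: 9.32
position: [0.544, -0.1635, 0.1563]
ee_rot: [-3.139, -0.044, 0.012]
force: [-0.0, 0.1, 0.6]
width: 0.007
```

>>> arm_command(deltas=[{"xyz": [-2, 1.5, -1.5], "turn": 0, "jaw": 255}, {"xyz": [-4, 3, -3], "turn": 0, "jaw": 255}, {"xyz": [-6, 5, -4], "turn": 0, "jaw": 255}, {"xyz": [-8, 7, -5], "turn": 0, "jaw": 255}, {"xyz": [-8, 8, -5], "turn": 0, "jaw": 255}])

```text
clock: 9.73
position: [0.464, -0.2496, 0.2102]
ee_rot: [3.14, 0.038, -0.008]
force: [-0.4, -0.3, 0.3]
width: 0.004
```

>>> arm_command(deltas=[{"xyz": [-1, 2.5, 0], "turn": 0, "jaw": 255}, {"xyz": [-2, 5, 0], "turn": 0, "jaw": 255}, {"xyz": [-3, 8, 0], "turn": 0, "jaw": 255}, {"xyz": [-4, 11, 0], "turn": 0, "jaw": 255}, {"xyz": [-4, 12, 0], "turn": 0, "jaw": 255}])

```text
clock: 10.15
position: [0.4243, -0.3758, 0.2115]
ee_rot: [3.137, 0.029, -0.009]
force: [-0.7, -1.3, 0.5]
width: 0.002
```

>>> arm_command(deltas=[{"xyz": [0, 0, 0], "turn": 0, "jaw": 255}, {"xyz": [0, 0, 0], "turn": 0, "jaw": 255}, {"xyz": [0, 0, 0], "turn": 0, "jaw": 255}, {"xyz": [0, 0, 0], "turn": 0, "jaw": 255}, {"xyz": [0, 0, 0], "turn": 0, "jaw": 255}])

```text
clock: 10.57
position: [0.4251, -0.3743, 0.2117]
ee_rot: [3.138, 0.032, -0.008]
force: [0.7, 0.6, 0.3]
width: 0.008
```

```bash
python3 - <<'E'
from h import *
where()
d=snap('top','t13.png');snap('scene','s13.png')
for n,(a,b,w,h) in {'t13':(250,130,135,95),'s13':(235,155,125,95)}.items():
    im=cv2.imread(f'pics/{n}.png')[b:b+h,a:a+w]
    cv2.imwrite(f'pics/{n}c.png',g(cv2.resize(im,None,fx=5.9,fy=5.9,interpolation=cv2.INTER_CUBIC)))
a=cv2.imread('pics/top0.png')[130:225,250:385];b=cv2.imread('pics/t13.png')[130:225,250:385]
print(observe()['dq'].round(3))
E
```

```text
counter frame mm [-146.1 -175.8  211.7] F [0.7 0.6 0.3] t 10.57 w 0.008
[ 0.005  0.003  0.005 -0.002  0.001 -0.001  0.001]
```

View pics/t13c.png

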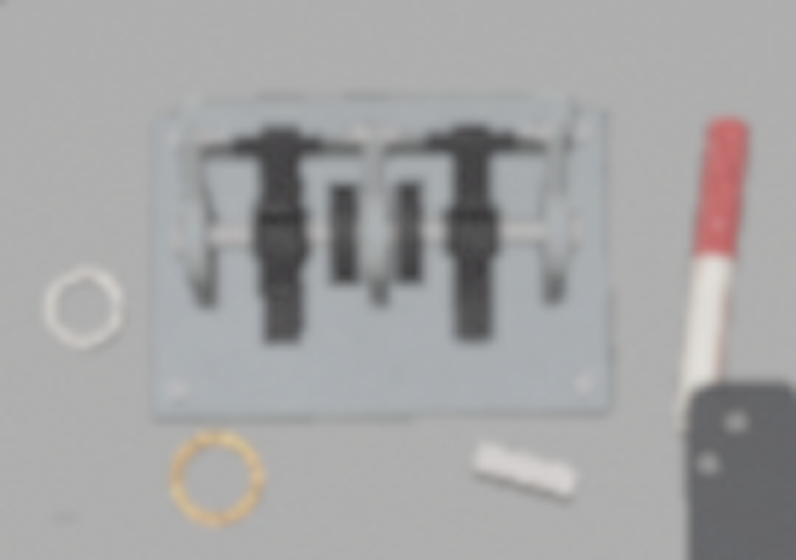

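View pics/s13c.png

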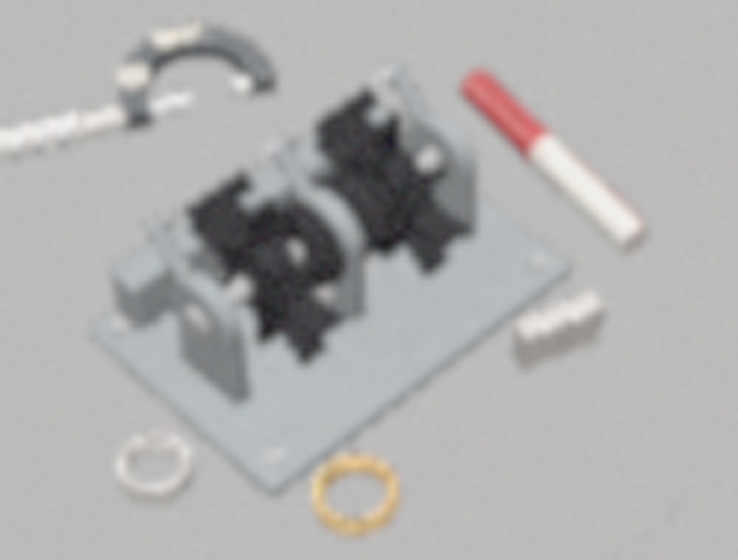

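Both wide tabs rest at the pointers (crop 281,143 and 473,143). The plate corners are within half a pixel of where they started, the loose things are in place, and the hand is clear and still.

```bash
python3 -c "
from cell import sign_off
print(sign_off())"
```

```text
the job is handed in; nothing more can be done
None
```

Both thumbwheels are zeroed and I've handed the job in; the sign-off gives no verdict. With the fingers shut, I flicked the right wheel forward two clicks and the left wheel one. I lifted straight up after each click and parked the hand well clear.

- **Wheels:** the last wrist, top and scene pictures show both wide tabs resting between their pointers.
- **Counter:** the plate corners were within about half a pixel (under 1 mm) of their start in the top view.
- **Loose things:** the ring, block, spacer ring and marker looked unmoved. That was by eye, and the hand partly hid the marker in the last top picture. I did not check the oil pot up close; nothing went near it.
- **Force and time:** the highest tool force I read while pushing was about 8 N, and the clock stood at about 10.6 s when I handed in.

No check failed. The two camera fits of the counter's position agreed to within about 1 mm.

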